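# Open the filter box: press the snap tab, push the cover off its seat

## Task

Open the grey filter box on the bench so that its filter can be seen: press the orange snap tab fully in, then push the blue cover (the black ridge on it is there to push against) along its rails, over the tab, until the filter window is completely uncovered. Do not lift the cover; leave it lying flat on the rails, and leave all the other things on the bench where they stand. Finish with the hand clear of everything.

Things in the scene. Friction and masses are not known exactly. Their poses are not given: they have to be found in the camera images.
- filter_box: Grey filter box fixed to the bench, 160 mm (its x) by 360 mm (its y, -175 to +185 mm), deck 100 mm above the bench. Origin on the bench surface, on the box's centre line (x = 0); z up. The cover slides along the box's +y on two rails 4 mm above the deck, from a back stop at y = -162 to an end stop at y = 105 mm. A round duct collar sticks out on the +x side to x = 110 mm, below the deck.
- window (a point): Centre of the filter window at deck height, box x = 0, y = -100 mm: a recess in the deck 80 mm (x) by 100 mm (y), under the cover at the start. Around this seat, side guides stand at x = -62 and +62 mm (they run on to the end stop, tops 117 mm above the bench), and lips over the seat reach in to x = -52 and +52 mm (y -162 to -45 mm, tops 122 mm above the bench) and hold the cover down.
- tab_top (a point): Centre of the top face of the orange snap tab, 44 mm (box x) by 50 mm (box y), at box x = 0, y = -13 mm. At the start it stands about 10 mm above the deck (110 mm above the bench), 2 mm in front of the cover's leading edge, and blocks the cover. It is pressed straight down until flush with the deck (100 mm above the bench).
- snap_tab (a joint): Travel of the snap tab in m: 0 = standing up and blocking, 0.010 = fully in, flush with the deck. A steady push of about 4 N moves it; it stays where it is left (no spring). The cover passes over it only when it is in by more than 6 mm; fully in, it is 4 mm below the cover's underside.
- cover: Blue sliding cover, loose, a plate 120 x 120 x 10 mm, about 0.3 kg. Origin at the centre of its underside, axes parallel to the box's. On its seat at the start: origin at box y = -100 mm, 104 mm above the bench, plate top 114 mm above the bench. The window is completely uncovered when the origin has reached box y = +10 mm; it meets the end stop at y = +45 mm.
- ridge (a point): Centre of the black push ridge that stands across the middle of the cover: 70 mm (box x) by 14 mm (box y), 22 mm high, top 136 mm above the bench; the point is 21 mm above the cover's underside. Push on its -y face.
- paste_tin: Small white tin, 42 mm across, 40 mm high, standing on the end shelf of the filter box beyond the end stop (near box y = 150 mm). Origin under its centre. Leave alone.
- mug: Blue mug, 76 mm across, 85 mm high, on the bench near the box. Origin under its centre. Leave alone.
- brush: Brush 170 mm long lying on the bench near the box, on its robot side. Leave alone.
- tongs: Steel tongs 140 mm long lying flat on the bench near the box. Leave alone.
- quench_pot: Open steel pot, 180 mm across, 100 mm high, on the bench to the robot's right. Origin under its centre. Leave alone.
- copper_bowl: Copper bowl, 84 mm across, 30 mm high, on the white soldering board (20 mm thick) at the robot's left. Origin under its centre. Leave alone.
- brass_ring: Brass ring, 52 mm across, 12 mm high, on the same board. Origin under its centre. Leave alone.
Not all that is in view belongs to the job. Of the things that look like the cover, the smallest one is meant.

How it is judged:
On the way, in this order (a step that is already met when the one before it is completed fails the run):
1. the snap tab is pressed fully in while the cover is still on its seat (value of joint snap_tab above 0.008 m and y of cover in the frame of filter_box below -0.09 m), for 0.1 s.
2. the cover is pushed along its rails until the filter window is completely uncovered (y of cover in the frame of filter_box above 0.009 m), for 0.2 s.
At the end, for the whole second after the job is handed in: The cover lies flat (within 0.06 rad) and at rest on its rails, between the guides, with its origin between box y = +9 mm and the end stop, so that the whole filter window is uncovered; the snap tab is still in (more than 6 mm) (y of cover in the frame of filter_box between 0.009 and 0.052 m and x of cover in the frame of filter_box between -0.01 and 0.01 m and z of cover in the frame of filter_box between 0.099 and 0.109 m and angle between cover's own z axis and vertical below 0.06 rad and linear speed of cover below 0.02 m/s and value of joint snap_tab above 0.006 m); the robot touches nothing.
It fails at once if the cover is lifted more than 12 mm off its rails or tipped more than 0.2 rad (z of cover in the frame of filter_box above 0.116 m or angle between cover's own z axis and vertical above 0.2 rad).
It fails at once if another thing on the bench (paste tin, mug, brush, tongs, quench pot, copper bowl, brass ring) is moved more than 25 mm (distance of any of paste_tin, mug, brush, tongs, quench_pot, copper_bowl, brass_ring from where it was at the start of the episode above 0.025 m).
It also fails if it takes over 40 s, if anything falls off the work surface, if the arm or the gripper's body presses on something with over 40 N, if the wrist force passes 120 N, or if a joint passes its speed limit or range.

## Robot

A 6-joint arm with a two-finger parallel gripper is mounted at the origin on the work surface. World frame = base frame: x ahead of the robot, y to its left, z up, the work surface at z = 0. Lengths are in m, angles in rad, forces in N, time in s.
With the tool pointing down it reaches from about 0.375 to 0.925 m from the base axis. Payload 5.7 kg.
Tool frame: the origin (TCP) lies midway between the tips of the shut fingers; the grasp point (between the pads) lies 19 mm behind it; z points along the fingers, x is the direction in which the jaws open and shut, and the axes are right-handed (so a half turn about z gives the same grasp; the last joint's range is limited). The gripper opens to 88 mm and grips with 3 to 60 N. Pads are 20 mm wide; open, the fingers measure 115 mm over their backs; the gripper's body (75 mm by 178 mm) begins 61 mm behind the grasp point.
Start: joints at [1.108, 0.359, 1.51, -0, 1.272, -0.115], TCP at [0.204, 0.564, 0.223] pointing down, gripper open.
Joint ranges: [-2.97, 2.97], [-1.01, 2.36], [0.21, 2.38], [-0.96, 4.11], [0.2, 2.71], [-2.98, 2.98]. Speed limits (rad/s): [2.39, 2.39, 3.14, 3.14, 3.14, 3.14].

## Interface

Orientations are given as a unit quaternion [x, y, z, w].
In Python, from bench import move_ptp, servo_line, goto_joints, move_gripper, sleep, inverse_kinematics, capture, PlanningError, close_job, spot_in, silhouettes, current_clock, current_joint_pos, current_qvel, current_joint_torque, current_position, current_orientation, current_force, current_torque, current_finger_gap gives the robot as it stands. Calls block until the motion is done:
- move_ptp(position, orientation): joint-space move of the TCP to a pose.
- servo_line(position, orientation=None, rate=0.15, contact_N=None): straight line of the TCP; orientation=None keeps the orientation; rate is the mean speed in m/s. With contact_N (N) it stops when the force on the tool has changed by that much, and returns True; else False.
- goto_joints(angles): joint-space move.
- move_gripper(opening): finger opening in m; the grip force is fixed at half the most; returns when the fingers have stopped.
- sleep(seconds).
- inverse_kinematics(position, orientation): joint angles nearest the present ones, or None.
- capture(name): name is "side" or "top" or "wrist"; returns a dict with "image" (480x640x3 uint8, blue, green, red), "range_z" (480x640 float32, m along the optical axis (not along the pixel's ray), 0 where there is no reading), "intrinsics" (3x3 intrinsics, pixels), "R" (3x3) and "t" (3): a world point X has camera coordinates R X + t. Camera axes: x right, y down, z forward; pixel columns grow to the right and rows downward; lengths in m; the calibration is good to about 2 mm. A picture is of the moment at which its call begins.
A pose or a line that the arm cannot do raises PlanningError and nothing moves.
- close_job(): hands the job in, once; it reports no verdict.
Trained networks look in the newest picture that a camera, given by its name, has taken for a name from the list of things; names that differ only in an ending like _2 or _b are one class to them, and where a whole thing is asked for, a point or a joint stands for the part that bears it (a point fixed in the world has none). Each returns a list of dicts, best first, with "conf" (0 to 1); they miss things now and then, are a little off and sometimes report something else, mostly with a low value. They report only what shows in the picture. A call takes as long as a camera call. They do not tell look-alikes from the thing itself.
- spot_in(camera, query): "xy" ([column, row] in pixels, amid what is visible of it).
- silhouettes(camera, query): "region" (480x640 bool, what is visible of it) and "xy" ([column, row] in pixels, amid what is visible of it).
Readings, each from a call of its own:
- current_clock(): time.
- current_joint_pos(): joint angles.
- current_qvel(): joint speeds.
- current_joint_torque(): joint torques, N m.
- current_position(): TCP position.
- current_orientation(): TCP orientation.
- current_force(): force on the tool from outside, world axes, zero at the start.
- current_torque(): the same for the moment, N m.
- current_finger_gap(): finger opening in m.
Only numpy, scipy, OpenCV 4.12 (cv2) and the standard library are available. Lean on these libraries where they do the work, as an engineer would, in place of code of your own. Each camera call takes 0.05 s, during which the arm holds its last target.

## Working session

There is one attempt and no reset: what is moved stays moved. The work goes in short steps, each a Python script; the robot and the scene stay as the last script left them, time stands still between calls to the robot, and variables do not carry over. Pictures are saved under pics/ and viewed, and the job is handed in when it is done.

```bash
mkdir -p pics; cat > h.py <<'E'
import numpy as np, cv2
from bench import *
def unproj(c,u,v,d=None):
    K,R,t=np.array(c["intrinsics"]),np.array(c["R"]),np.array(c["t"])
    u=np.atleast_1d(u).astype(float);v=np.atleast_1d(v).astype(float)
    if d is None: d=c["range_z"][v.astype(int),u.astype(int)]
    P=np.stack([(u-K[0,2])/K[0,0]*d,(v-K[1,2])/K[1,1]*d,d],1)
    return (P-t)@R
E
python3 - <<'E'
from h import *
for n in ["side","top","wrist"]:
    c=capture(n); cv2.imwrite(f"pics/{n}0.png",c["image"])
    print(n,"cam pos",(-np.array(c["R"]).T@np.array(c["t"])).round(3))
    for q in ["cover","tab_top","ridge","filter_box","mug","paste_tin"]:
        for s in silhouettes(n,q)[:4]:
            v,u=np.where(s["region"]); P=unproj(c,u,v); ok=c["range_z"][v,u]>0
            print(q,round(s["conf"],2),np.round(s["xy"]),len(u),np.median(P[ok],0).round(3) if ok.any() else None)
print(current_clock())
E
```

```text
side cam pos [-0.929 -0.163  1.093]
cover 0.89 [401. 319.] 2711 [ 0.304 -0.229  0.013]
cover 0.7 [332. 236.] 663 [ 0.555 -0.006  0.113]
cover 0.66 [188. 346.] 147 [0.14  0.347 0.012]
tab_top 0.74 [271. 210.] 162 [0.657 0.218 0.128]
ridge 0.96 [335. 237.] 667 [ 0.556 -0.01   0.113]
ridge 0.74 [405. 318.] 2804 [ 0.305 -0.228  0.013]
mug 0.85 [356. 223.] 301 [ 0.723 -0.077  0.069]
paste_tin 0.6 [272. 212.] 178 [0.657 0.218 0.126]
top cam pos [0.424 0.005 1.564]
cover 0.93 [188. 348.] 4784 [0.234 0.295 0.014]
cover 0.85 [398. 310.] 4821 [ 0.321 -0.229  0.014]
cover 0.66 [312. 218.] 2222 [ 0.556 -0.006  0.114]
cover 0.35 [261. 190.] 8281 [0.614 0.113 0.101]
tab_top 0.81 [276. 199.] 396 [0.592 0.075 0.108]
ridge 0.95 [314. 214.] 2227 [ 0.557 -0.005  0.114]
ridge 0.9 [187. 349.] 4974 [0.235 0.295 0.014]
ridge 0.68 [400. 313.] 4923 [ 0.32  -0.228  0.014]
filter_box 0.57 [260. 190.] 8251 [0.615 0.114 0.101]
mug 0.56 [335. 157.] 954 [ 0.708 -0.07   0.02 ]
paste_tin 0.63 [219. 160.] 315 [0.668 0.217 0.137]
wrist cam pos [0.142 0.587 0.385]
cover 0.7 [118. 270.] 8539 [0.184 0.332 0.015]
ridge 0.69 [120. 270.] 8750 [0.184 0.332 0.015]
1.05
```

View pics/top0.png

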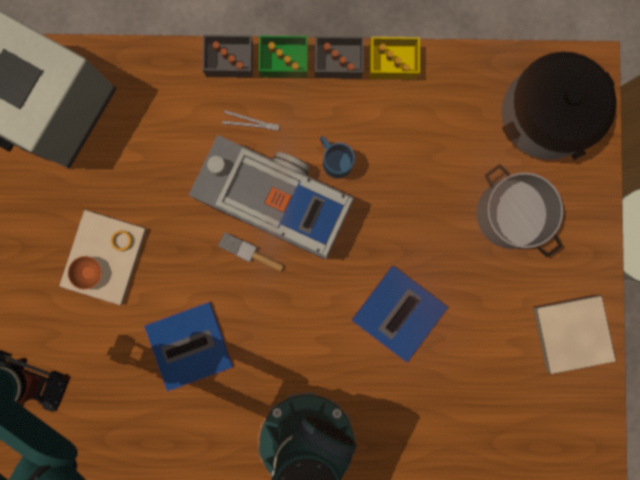

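View pics/side0.png

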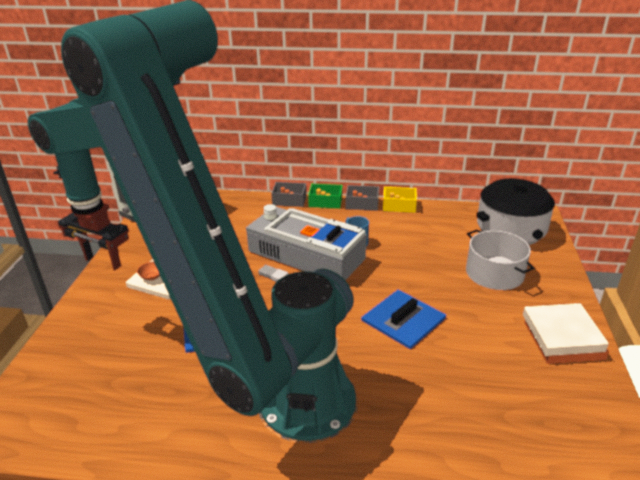

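The cover on the box is at top px (312,215), the orange tab at (277,199) and the tin at (217,163). The blue plates at (188,348) and (400,312) lie on the bench and are larger look-alikes. I'll now fit the box pose from depth and colour.

```bash
cat >> h.py <<'E'
def measure(n,c0=None):
    c=capture(n); img=c["image"]; 
    v,u=np.mgrid[0:480,0:640]; v=v.ravel();u=u.ravel()
    P=unproj(c,u,v).reshape(480,640,3); ok=c["range_z"]>0
    near=ok&(np.hypot(P[...,0]-.6,P[...,1]-.08)<.3)
    b=img.astype(int); hsv=cv2.cvtColor(img,cv2.COLOR_BGR2HSV)
    out={}
    for name,m in {"box":near&(P[...,2]>.085)&(P[...,2]<.126),
      "coverblue":near&(P[...,2]>.108)&(P[...,2]<.12)&(hsv[...,0]>100)&(hsv[...,0]<125)&(hsv[...,1]>150),
      "ridge":near&(P[...,2]>.128)&(P[...,2]<.145)&(hsv[...,2]<70),
      "tab":near&(P[...,2]>.09)&(P[...,2]<.12)&(hsv[...,0]<15)&(hsv[...,1]>170)&(hsv[...,2]>120)}.items():
        m=m.astype(np.uint8); nl,l,st,_=cv2.connectedComponentsWithStats(m)
        if nl<2: print(name,"none");continue
        m=l==1+np.argmax(st[1:,4]); Q=P[m]
        r=cv2.minAreaRect(Q[:,:2].astype(np.float32)*1000)
        print(name,m.sum(),"px",np.argwhere(m).mean(0)[::-1].round(),"rect c",np.round(r[0],1),"size",np.round(r[1],1),"ang",round(r[2],2),"z",np.percentile(Q[:,2],[5,50,95]).round(4))
        out[name]=r
    return c,out
E
python3 - <<'E'
from h import *
c,o=measure("top")
cv2.imwrite("pics/topz.png",cv2.resize(c["image"][120:270,180:370],None,fx=4,fy=4,interpolation=cv2.INTER_CUBIC))
print(current_orientation())
E
```

```text
box 9784 px [272. 196.] rect c [614.1  84.8] size [360.5 190.7] ang 65.85 z [0.0943 0.105  0.1213]
coverblue 339 px [326. 220.] rect c [543.3 -40.3] size [34.9 92.1] ang 65.18 z [0.1089 0.1132 0.1178]
ridge 176 px [311. 214.] rect c [557.5  -5.5] size [13.9 68.9] ang 65.87 z [0.1301 0.1349 0.1393]
tab 253 px [278. 199.] rect c [593.3  74.1] size [48.1 39.8] ang 67.75 z [0.1035 0.1083 0.1141]
[ 8.18802122e-01  5.74075850e-01 -5.71422943e-05  2.87130208e-05]
```

View pics/topz.png

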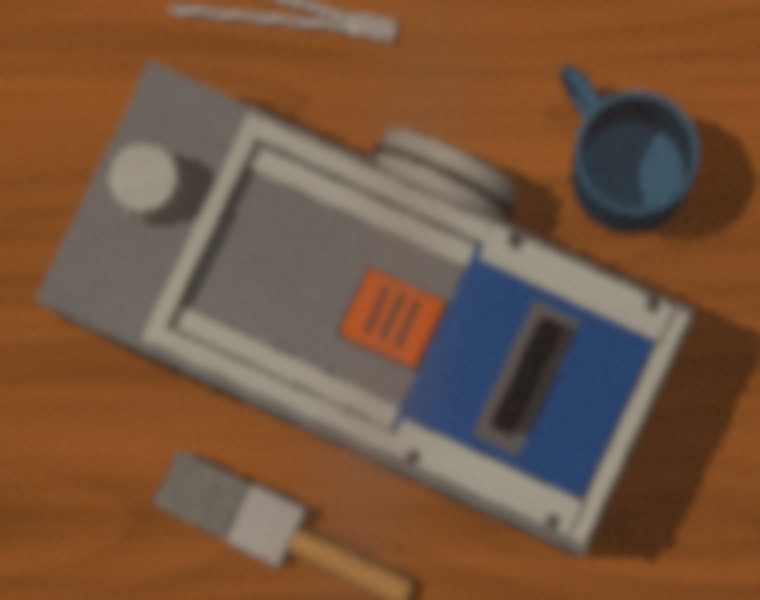

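Box fit: y axis at 65.8°, origin about (0.5985, 0.086). The ridge–tab distance is 87.3 mm (expected 87), and the deck is 360 x 190 mm including the collar, so the sizes agree. Next I press the tab with the fingers shut.

```bash
cat >> h.py <<'E'
from scipy.spatial.transform import Rotation as Ro
A=np.deg2rad(65.85); BY=np.array([np.cos(A),np.sin(A),0]); BX=np.array([np.sin(A),-np.cos(A),0])
O=np.array([.5985,.086,0])
def B(x,y,z): return O+x*BX+y*BY+np.array([0,0,z])
def tobox(p): d=np.asarray(p)-O; return np.round([d@BX,d@BY,d[2]],4)
def quat(s=1): return Ro.from_matrix(np.stack([s*BX,-s*BY,[0,0,-1]],1)).as_quat()
E
python3 - <<'E'
from h import *
for s in (1,-1): print(s,inverse_kinematics(B(0,-11,.2) if 0 else B(0,-.011,.2),quat(s)), inverse_kinematics(B(0,-.13,.12),quat(s)))
best=min((1,-1),key=lambda s: abs((inverse_kinematics(B(0,-.011,.2),quat(s)) if inverse_kinematics(B(0,-.011,.2),quat(s)) is not None else [0]*5+[99])[5]))
print(best); open("s.txt","w").write(str(best))
q=quat(best)
move_gripper(0.0)
move_ptp(B(0,-.011,.22),q)
print(tobox(current_position()),current_clock())
c,o=measure("wrist"); cv2.imwrite("pics/w1.png",c["image"])
E
```

```text
1 [ 1.18814085e-02  3.77758894e-01  1.54057615e+00 -4.44089210e-16
  1.22325761e+00  4.33378423e-01] [-1.86212048e-01  3.98764643e-01  1.74158575e+00 -4.44089210e-16
  1.00124226e+00  2.35284966e-01]
-1 [ 1.18814085e-02  3.77758894e-01  1.54057615e+00 -4.44089210e-16
  1.22325761e+00 -2.70821423e+00] [-1.86212048e-01  3.98764643e-01  1.74158575e+00 -4.44089210e-16
  1.00124226e+00 -2.90630769e+00]
1
[-0.0006 -0.0102  0.22  ] 4.675
box 57119 px [322. 145.] rect c [633.  125.8] size [224.6 190.1] ang 65.95 z [0.0988 0.101  0.1176]
coverblue 4 px [318. 376.] rect c [539.8 -44.6] size [4.2 1.2] ang 53.22 z [0.1134 0.1138 0.1145]
ridge none
tab 2481 px [319. 234.] rect c [594.6  75.3] size [48.4 43. ] ang 65.8 z [0.1083 0.1095 0.1107]
```

View pics/w1.png

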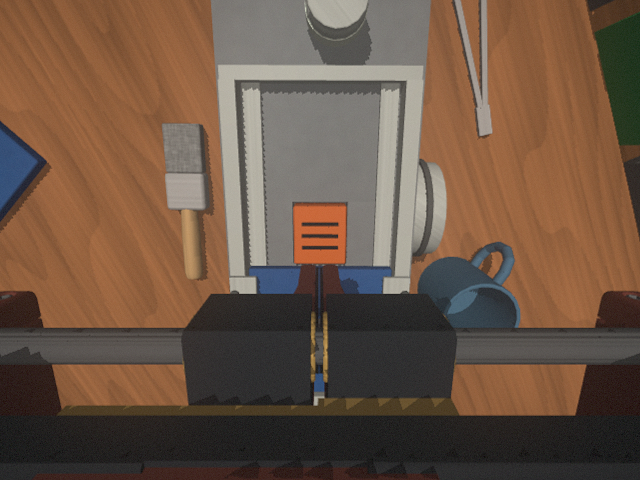

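The wrist picture shows the tab at (319,234), square to the hand and centred. Its measured position agrees within 2 mm and its top is at 0.1095. I press now.

```bash
python3 - <<'E'
from h import *
q=quat(1)
servo_line(B(0,-.009,.118),q,rate=.15)
f0=np.array(current_force())
r=servo_line(B(0,-.009,.097),q,rate=.03,contact_N=15)
print(r,tobox(current_position()),np.round(np.array(current_force())-f0,1))
sleep(.2)
print(tobox(current_position()),np.round(np.array(current_force())-f0,1))
servo_line(B(0,-.009,.20),q,rate=.2)
c,o=measure("wrist"); cv2.imwrite("pics/w2.png",c["image"]); print(current_clock())
E
```

```text
True [ 0.0007 -0.0087  0.1002] [-1.8 -0.6  7.8]
[ 0.0007 -0.0087  0.1002] [-1.3  0.1  8.4]
box 62678 px [323. 144.] rect c [633.6 127. ] size [207.6 190.1] ang 65.91 z [0.0987 0.1007 0.1174]
coverblue 4 px [316. 386.] rect c [540.8 -37.6] size [1.4 1.7] ang 29.16 z [0.1134 0.1141 0.1145]
ridge 14 px [318. 368.] rect c [556.2  -7.9] size [6.  0.8] ang 65.79 z [0.1351 0.136  0.1375]
tab 2606 px [320. 237.] rect c [594.2  75.1] size [49.  43.1] ang 66.1 z [0.0988 0.1    0.1011]
7.075
```

View pics/w2.png

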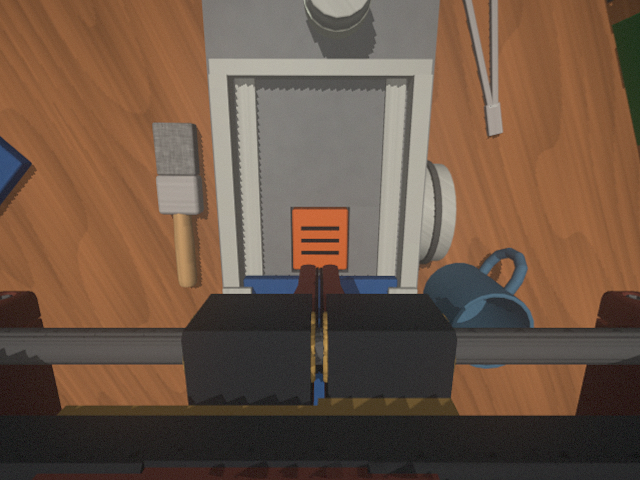

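The tab top now measures 0.100, flush with the deck at px (320,237). Next I push from behind the ridge, with the fingers parted 30 mm for a straight push.

```bash
python3 - <<'E'
from h import *
q=quat(1)
servo_line(B(0,-.132,.20),q,rate=.2)
move_gripper(.03)
c,o=measure("wrist"); cv2.imwrite("pics/w3.png",c["image"])
f0=np.array(current_force())
print("down hit",servo_line(B(0,-.132,.121),q,rate=.1,contact_N=8),tobox(current_position()))
f0=np.array(current_force())
print("touch",servo_line(B(0,-.105,.121),q,rate=.03,contact_N=3),tobox(current_position()),np.round(np.array(current_force())-f0,1),current_clock())
E
```

```text
box 61927 px [324. 132.] rect c [583.8  15.6] size [207.9 190.1] ang 65.83 z [0.0971 0.1139 0.1225]
coverblue 1 px [321. 162.] rect c [570.6  17.9] size [0. 0.] ang 0.0 z [0.1148 0.1148 0.1148]
ridge 2145 px [319. 202.] rect c [558.9  -5. ] size [13.7 68.9] ang 66.06 z [0.134  0.136  0.1371]
tab 3637 px [319.  71.] rect c [594.3  74.8] size [48.2 43. ] ang 66.0 z [0.0987 0.1    0.1012]
down hit False [ 0.0005 -0.1319  0.1215]
touch True [-0.0003 -0.1158  0.1208] [-0.2 -1.1  0.6] 10.075
```

View pics/w3.png

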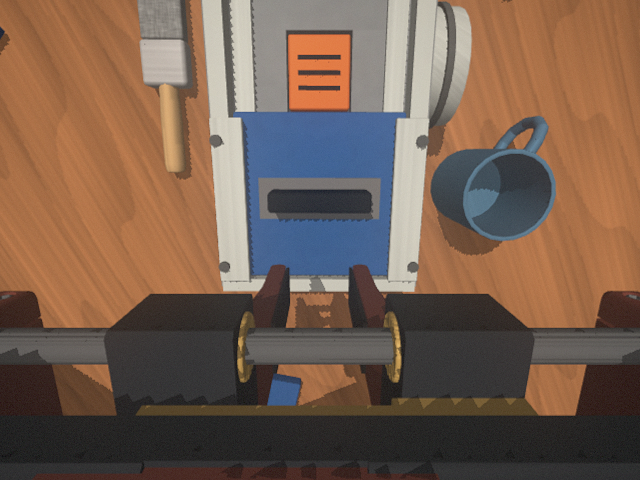

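The ridge is at (319,202) and the fingers straddle its centre. They touched it at box y −0.116, against −0.117 expected. I push now with a force guard.

```bash
python3 - <<'E'
from h import *
q=quat(1)
f0=np.array(current_force())
for y in (-.08,-.03,.011):
    r=servo_line(B(0,y,.121),q,rate=.05,contact_N=20)
    print(r,tobox(current_position()),np.round(np.array(current_force())-f0,1))
    if r: break
sleep(.3)
c,o=measure("wrist"); cv2.imwrite("pics/w4.png",c["image"])
if "ridge" in o: print(tobox([*np.array(o["ridge"][0])/1000,.125]))
print(current_clock())
E
```

```text
False [ 1.000e-04 -7.980e-02  1.211e-01] [ 0.   0.8 -1.3]
False [-0.     -0.0296  0.1209] [ 1.  -0.4 -1.5]
False [1.000e-04 1.120e-02 1.211e-01] [-0.   1.3 -0.6]
box 85044 px [322. 136.] rect c [640.1 141.1] size [159.  190.8] ang 65.76 z [0.0991 0.1137 0.1175]
coverblue 7 px [334. 185.] rect c [631.1 138.1] size [1.2 1.9] ang 9.5 z [0.1136 0.1138 0.1149]
ridge 5342 px [320. 258.] rect c [608.  102.9] size [36.7 69.7] ang 66.04 z [0.1306 0.1359 0.1373]
tab none
[0.0018 0.0193 0.125 ]
13.425
```

View pics/w4.png

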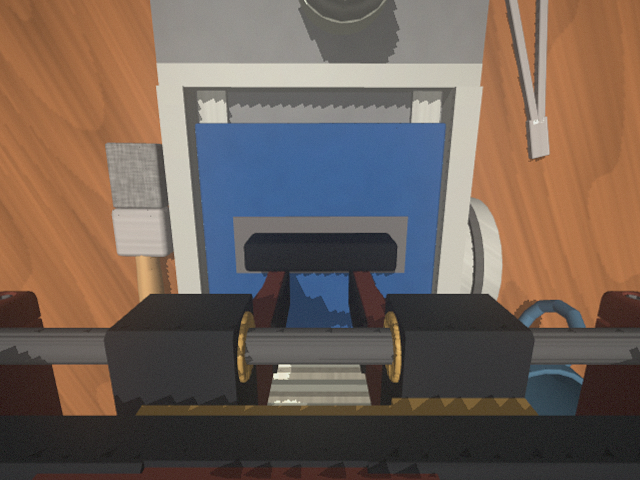

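The cover has moved along the rails. The ridge is at (320,252), with a gap left to the end stop, and the filter is showing below. I back off, lift and verify.

```bash
python3 - <<'E'
from h import *
q=quat(1)
servo_line(B(0,-.005,.121),q,rate=.05)
servo_line(B(0,-.03,.25),q,rate=.2)
c,o=measure("wrist"); cv2.imwrite("pics/w5.png",c["image"])
for k in("ridge","coverblue"):
    if k in o: print(k,tobox([*np.array(o[k][0])/1000,.125]))
move_ptp(B(0,-.15,.35),q)
c,o=measure("top"); cv2.imwrite("pics/t5.png",c["image"][100:300,160:400].repeat(3,0).repeat(3,1))
if "ridge" in o: print(tobox([*np.array(o["ridge"][0])/1000,.125]))
for n in("wrist",):
    c,o=measure(n); cv2.imwrite("pics/w6.png",c["image"])
    if "ridge" in o: print(tobox([*np.array(o["ridge"][0])/1000,.125]))
print(current_force(),current_clock())
E
```

```text
box 52671 px [322. 147.] rect c [614.9  84.5] size [296.3 190.4] ang 65.8 z [0.0913 0.1134 0.1201]
coverblue 1 px [324. 128.] rect c [624.5 133.5] size [0. 0.] ang 0.0 z [0.1159 0.1159 0.1159]
ridge 1567 px [321. 158.] rect c [612.  112.6] size [13.2 69. ] ang 65.86 z [0.1347 0.136  0.1372]
tab 2 px [330. 229.] rect c [594.  49.] size [0.9 0. ] ang 153.67 z [0.0998 0.0999 0.0999]
ridge [0.0015 0.0298 0.125 ]
coverblue [0.0043 0.054  0.125 ]
box 6612 px [251. 187.] rect c [633.7 128.7] size [265.2 190.3] ang 65.82 z [0.0925 0.1086 0.1191]
coverblue 554 px [246. 188.] rect c [621.8 136.6] size [ 57.9 110.3] ang 67.47 z [0.1092 0.1134 0.1181]
ridge 171 px [261. 190.] rect c [610.4 112.8] size [14.6 68.9] ang 65.37 z [0.1303 0.1348 0.1398]
tab none
[-1.00e-04  2.93e-02  1.25e-01]
box 30850 px [323. 111.] rect c [591.6  33. ] size [245.6 190.2] ang 65.75 z [0.0877 0.1136 0.1225]
coverblue 3 px [325.   5.] rect c [628.3 139.3] size [0.6 1.3] ang 27.61 z [0.1138 0.114  0.1141]
ridge 1233 px [321.  33.] rect c [612.  112.3] size [14.3 69.2] ang 66.05 z [0.1311 0.1358 0.1373]
tab 2 px [320. 107.] rect c [584.1  53.5] size [1.1 0. ] ang 153.68 z [0.0991 0.0993 0.0995]
[0.0016 0.0295 0.125 ]
[ 0.97276667 -0.49583094  0.11049228] 15.5167
```

View pics/w6.png

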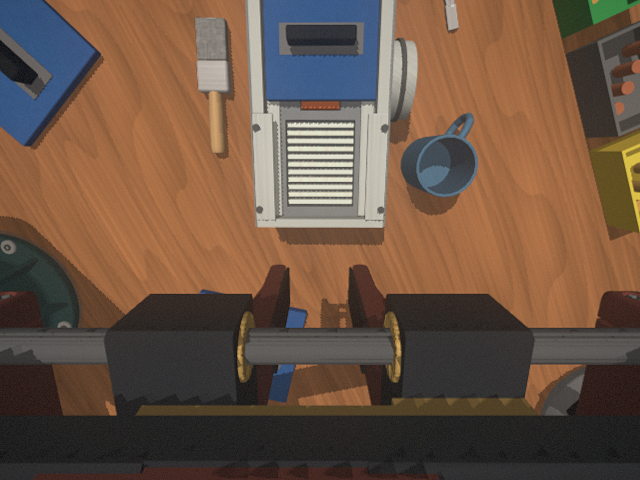

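View pics/t5.png

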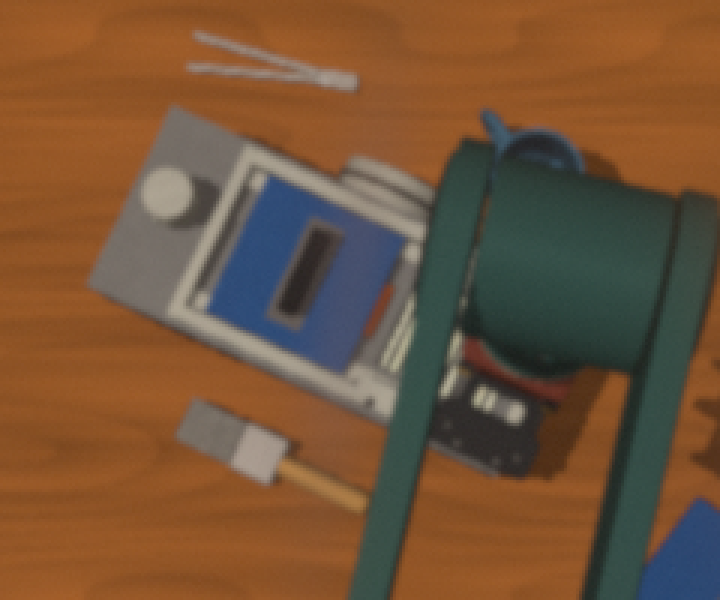

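The filter window at wrist px (320,163) is completely uncovered. The cover lies flat and between the guides at box y ≈ 0.0295, and the ridge top is still at 0.136. The tab shows flush at (320,105), and the mug, brush, tongs and tin have not moved. I hand in.

```bash
python3 - <<'E'
from h import *
sleep(.3); print(np.abs(current_qvel()).max()); print(close_job())
E
```

```text
0.005820789750553894
the job is handed in; nothing more can be done
None
```

The filter box is open and the job is handed in; the hand-in itself reports no verdict. I pressed the snap tab in with shut fingers, then pushed the cover along its rails by its ridge. After that I backed off and lifted the hand to about 0.35 m.

Last checks before handing in, about 15.5 s into the 40 s:

- **Tab:** its top measured 0.100 m above the bench right after pressing, so it is flush. The small strip still visible at the end read about 0.099 m.
- **Cover:** it sits at box y of about 0.0295 m and box x between 0 and 1.6 mm. The ridge top is still at 0.136 m, so it was not lifted and lies flat.
- **Window:** the wrist picture shows the filter window completely uncovered.
- **Other things:** the tin, mug, brush and tongs looked unmoved in the final pictures. I did not measure them. The pot, copper bowl and brass ring were nowhere near the robot's path, and I did not check them in the final pictures.

The two cameras disagreed by about 1.5 mm on the cover's box x, within the stated calibration. One reading during the push put the ridge at y = 0.019 m, because the dark fingers were included in it. Readings after backing off agreed on 0.029–0.030 m.

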